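# Touch off the fingertips on three tell-tale gauges

## Robot

A 6-joint arm with a two-finger parallel gripper is mounted at the origin on a cart in front of the work surface, level with it; the furniture and walls round the work are solid. World frame = base frame: x ahead of the robot, y to its left, z up, the work surface at z = 0. Lengths are in m, angles in degrees, forces in N, time in s.
With the tool pointing down it reaches from about 0.25 to 0.725 m from the base axis. Payload 9.7 kg.
Tool frame: the origin (TCP) lies midway between the tips of the shut fingers; the grasp point (between the pads) lies 19 mm behind it; z points along the fingers, y is the line along which they close (so a half turn about z gives the same grasp; the last joint's range is limited). The gripper opens to 85 mm and grips with 20 to 120 N. Pads are 22 mm wide; open, the fingers measure 114 mm over their backs; the gripper's body (76 mm by 85 mm) begins 54 mm behind the grasp point. The pads swing forward as they close: fully open they stand 13 mm farther back than shut.
Start: joints at [75.86, 4.979, 10.078, 95.1, 0, 90], TCP at [0.134, 0.533, 0.204] pointing down, gripper open.
Joint ranges: [-179.16, 179.16], [-48.56, 103.87], [-65.8, 70.77], [-126.05, 130.52], [-82.76, 87.17], [-180, 180]. Speed limits (degrees/s): [127.2, 127.2, 147.25, 180, 180, 180].

## Interface

Orientations are given as [roll, pitch, yaw] about the fixed x, y, z axes, in that order (R = Rz(yaw) Ry(pitch) Rx(roll)).
In Python, from workcell import bot gives the robot as it stands.
- The arm moves only by the shell command python3 -m crank 'ROWS' [FORCE]. ROWS is JSON, a list of rows, each an object with "gripper": the finger opening in mm, from 0 to 85.4; "travel": the shift along the tool's x, y, z in mm, a list of three; "twist": the turn, a rotation vector about the tool's x, y, z in rad, a list of three. In form: [{"gripper": gripper, "travel": [tx, ty, tz], "twist": [rx, ry, rz]}, ...]. A call has 1 to 12 rows; each row shifts and turns the commanded pose from where the row before left it, along the tool's axes as they then stand; what a row does not reach is not made up. A row lasts 1/8 s, in which the tool goes at most 62.5 mm and 10.7 degrees, less where a joint would pass 70% of its speed; a pose out of reach is approached as far as the arm can. A call is refused whole if a number of a shift passes 62.5 or a number of a turn 0.188, either way. A call with a gripper value outside its range is refused whole. The fingers move at their own pace and stop on an object; FORCE is the grip in N (left out, the last holds). Time passes only in rows, so rows that do not move let the fingers close. It gives the time, the measured TCP pose, the force, the opening and the grip force at its end, in the units of the state.
- bot.get_obs(): the state, without advancing time (a new reading comes with each control period).
- bot.camera(name): name is "scene" or "top"; returns the picture (400x640x3 uint8, red, green, blue); there is no depth.
- bot.calibration(name): a dict with "vfov" (degrees; the focal length in pixels is half the picture's height over the tangent of half this angle, whatever the lens; pixels are square), "cx", "cy" (the principal point, pixels), "camera_from_world" (4x4, takes a point from world to camera coordinates). Camera axes: x right, y down, z forward; pixel columns grow to the right and rows downward; lengths in m; the calibration is good to about 2 mm. A picture is of the moment at which its call begins. calibration takes no time and is no camera call.
- bot.job_done(): hands the job in; it is judged then, once.
The state is a dict: "time": time; "q": joint angles; "qd": joint speeds; "joint_efforts": joint torques, N m; "ee_pos": TCP position; "tcp_rot": TCP orientation; "wrist_force": force on the tool from outside, world axes, zero at the start; "torque": the same for the moment, N m; "opening": finger opening in m; "grasp_force": force on a finger pad.
Only numpy, scipy, OpenCV 4.12 (cv2) and the standard library are available. Lean on these libraries where they do the work, as an engineer would, in place of code of your own. Each camera call takes 0.05 s, during which the arm holds its last target. There are 200 camera calls.

## Task

Check the arm's touch before work starts: with the fingertips, lightly touch down on the caps of the three touch gauges on the bench, first red, then yellow, then blue, each time sinking the pin about half way (until the thin black ring on its stem meets the barrel) and never to its stop. The pins stay where they are left, as the record of the check. Leave the gauges standing where they are, lift nothing, and do not disturb the tin, the string spool or the roll of tape.

Things in the scene. Friction and masses are not known exactly. Their poses are not given: they have to be found in the camera images.
- red_gauge: the touch gauge with the red cap: loose, about 0.8 kg, a round dark steel foot 60 mm across and an aluminium barrel 45 mm across with a red band; origin at the centre of its underside on the bench, z up. The top of its cap is 70 mm above the bench when the pin is fully up
- red_pin (a joint): how far the pin of the red gauge has been pushed down, m: 0 = fully up, 0.016 = at its bottom stop, half way = 0.008. It starts between 0 and 0.002, moves straight down under about 4 N, has no spring and stays where it is left. When half way, the thin black ring on its steel stem is level with the top of the barrel
- red_top (a point): centre of the flat top of the red cap (29 mm across, 6 mm thick) on that pin; goes down with the pin
- yellow_gauge: the touch gauge with the yellow cap: loose, about 0.8 kg, a round dark steel foot 60 mm across and an aluminium barrel 45 mm across with a yellow band; origin at the centre of its underside on the bench, z up. The top of its cap is 85 mm above the bench when the pin is fully up
- yellow_pin (a joint): how far the pin of the yellow gauge has been pushed down, m: 0 = fully up, 0.016 = at its bottom stop, half way = 0.008. It starts between 0 and 0.002, moves straight down under about 4 N, has no spring and stays where it is left. When half way, the thin black ring on its steel stem is level with the top of the barrel
- yellow_top (a point): centre of the flat top of the yellow cap (29 mm across, 6 mm thick) on that pin; goes down with the pin
- blue_gauge: the touch gauge with the blue cap: loose, about 0.8 kg, a round dark steel foot 60 mm across and an aluminium barrel 45 mm across with a blue band; origin at the centre of its underside on the bench, z up. The top of its cap is 100 mm above the bench when the pin is fully up
- blue_pin (a joint): how far the pin of the blue gauge has been pushed down, m: 0 = fully up, 0.016 = at its bottom stop, half way = 0.008. It starts between 0 and 0.002, moves straight down under about 4 N, has no spring and stays where it is left. When half way, the thin black ring on its steel stem is level with the top of the barrel
- blue_top (a point): centre of the flat top of the blue cap (29 mm across, 6 mm thick) on that pin; goes down with the pin
- jig (a point): fixed point on the bench under the middle of the fixed gluing jig (260 mm along y, 200 mm along x, red lever up to 0.22 m high). Two gauges stand left of it, one right; they swap places. Also fixed: a vice at the left front edge (x below 0.45, 0.13 m high), a tall tile wall behind the left places (from about x = 0.72), a 0.4 m high stack at the right end (y below -0.43)
- tin: bystander: small round tin with a red band, 48 mm across, 30 mm high, loose; origin at the centre of its underside
- spool: bystander: wooden spool of white string, 60 mm across, 60 mm high, loose; origin at the centre of its underside
- tape: bystander: roll of brown packing tape lying flat, 104 mm across, 48 mm high, loose; origin at the centre of its underside

How it is judged:
By the outcome, as a careful person would: the job done as asked, in the order asked, and still so for the second after the job is handed in, with the robot touching nothing.
It also fails if it takes over 58 s, if anything falls off the work surface, if the arm or the gripper's body presses on something with over 40 N, if the wrist force passes 120 N, or if a joint passes its speed limit or range.

## Working session

There is one attempt and no reset: what is moved stays moved. The work goes in short steps, Python scripts to look and compute and a shell command to move; the robot and the scene stay as the last step left them, time stands still between calls to the robot, and variables do not carry over. Pictures are saved under pics/ and viewed, at most 10 in all, crops included, and the job is handed in when it is done.

```bash
mkdir -p pics; ls; python3 - <<'E'
from workcell import bot
import cv2,numpy as np
for n in("scene","top"):
    im=bot.camera(n); cv2.imwrite(f"pics/{n}0.png",im[:,:,::-1]); c=bot.calibration(n); print(n,c["vfov"],c["cx"],c["cy"],{k:v for k,v in c.items() if k not in("camera_from_world",)}.keys()); print(np.round(c["camera_from_world"],4))
o=bot.get_obs(); print(o)
E
```

```text
pics
scene 43.51177461146686 325.63001808469875 197.9679946224427 dict_keys(['vfov', 'cx', 'cy'])
[[ 0.8838 -0.4678  0.0034 -0.4656]
 [-0.3498 -0.6655 -0.6594  0.2381]
 [ 0.3107  0.5816 -0.7518  1.2597]
 [ 0.      0.      0.      1.    ]]
top 48.28797887447304 319.70229368261147 208.87188168469802 dict_keys(['vfov', 'cx', 'cy'])
[[-0.0062 -0.9998 -0.021   0.0013]
 [-0.9905  0.009  -0.1374  0.5035]
 [ 0.1376  0.0199 -0.9903  1.0122]
 [ 0.      0.      0.      1.    ]]
{'time': 0.1, 'q': array([7.58608485e+01, 5.00670961e+00, 1.00404027e+01, 9.50995691e+01,
       8.19460848e-04, 9.00002398e+01]), 'qd': array([-0.09524806, -0.03300791,  0.13661948, -0.00020506,  0.04714132,
       -0.08700018]), 'joint_efforts': array([ 1.08569220e-03, -5.21559656e+01,  4.65654838e+01,  1.60075910e-02,
        5.04707180e-05, -1.02033778e-05]), 'ee_pos': array([0.13429223, 0.53311603, 0.20357849]), 'tcp_rot': array([-1.79934124e+02, -8.19184639e-04,  1.65860608e+02]), 'wrist_force': array([-0.5402022 , -0.15220328, -0.17763383]), 'torque': array([-0.01422383, -0.01981652, -0.03373578]), 'grasp_force': 0.0, 'opening': 0.0854448757181195}
```

View pics/scene0.png

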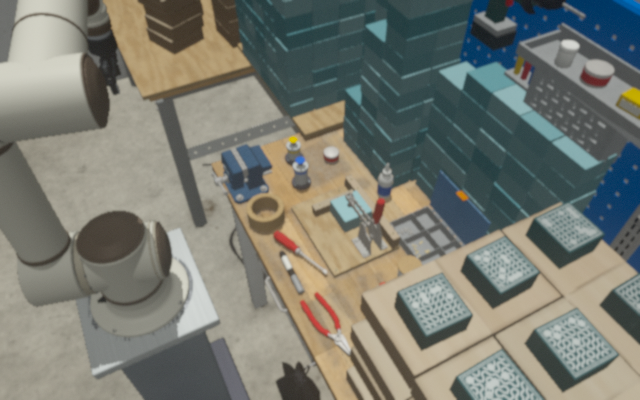

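View pics/top0.png

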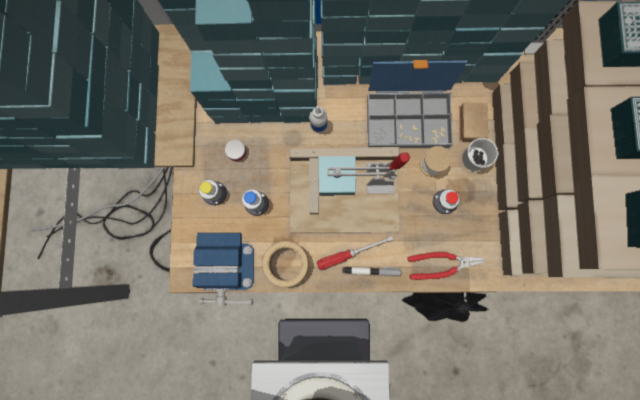

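The top view shows the yellow cap at about (207,188), blue at (250,197) and red at (452,198). The jig lever is at (400,160), the spool at about (437,160), the tin at (235,150) and the tape at (285,264). The scene view shows only yellow (293,143) and blue (300,162), because red is hidden behind the stack.

```bash
cat > h.py <<'E'
from workcell import bot
import cv2,numpy as np
def cal(n):
    c=bot.calibration(n);M=np.array(c["camera_from_world"]);return 200/np.tan(np.radians(c["vfov"]/2)),c["cx"],c["cy"],M
def ray(n,u,v):
    f,cx,cy,M=cal(n);d=M[:3,:3].T@[(u-cx)/f,(v-cy)/f,1];return -M[:3,:3].T@M[:3,3],d/np.linalg.norm(d)
def onz(n,u,v,z):
    c,d=ray(n,u,v);return c+d*(z-c[2])/d[2]
def proj(n,p):
    f,cx,cy,M=cal(n);q=M[:3,:3]@p+M[:3,3];return np.array([cx+f*q[0]/q[2],cy+f*q[1]/q[2]])
def tri(u1,u2):
    a,d=ray("scene",*u1);b,e=ray("top",*u2)
    s=np.linalg.lstsq(np.c_[d,-e],b-a,rcond=None)[0];p,q=a+d*s[0],b+e*s[1];return (p+q)/2,np.linalg.norm(p-q)
H={"red":[(0,8),(172,180)],"yellow":[(22,34)],"blue":[(105,120)]}
def blobs(im,col,roi,smin=140,vmin=90):
    h=cv2.cvtColor(im,cv2.COLOR_RGB2HSV);m=np.zeros(im.shape[:2],np.uint8)
    for a,b in H[col]: m|=cv2.inRange(h,(a,smin,vmin),(b,255,255))
    k=np.zeros_like(m);x0,y0,x1,y1=roi;k[y0:y1,x0:x1]=m[y0:y1,x0:x1]
    n,_,st,ce=cv2.connectedComponentsWithStats(k);return [(st[i].tolist(),ce[i].round(2).tolist()) for i in range(1,n) if st[i][4]>12]
E
python3 - <<'E'
from h import *
T=cv2.imread("pics/top0.png")[:,:,::-1].copy();S=cv2.imread("pics/scene0.png")[:,:,::-1].copy()
R={"red":(425,175,480,225),"yellow":(185,165,235,215),"blue":(235,175,280,225)};Z={"red":.069,"yellow":.084,"blue":.099}
RS={"yellow":(275,125,315,165),"blue":(280,145,320,195)}
for c in R:
    b=blobs(T,c,R[c]);print(c,b)
    for s,u in b: print("  on z",onz("top",*u,Z[c]).round(4))
    if c in RS:
        d=blobs(S,c,RS[c]);print("  scene",d)
        for s,u in d: print("  scene on z",onz("scene",*u,Z[c]).round(4),"tri",tri(u,max(b,key=lambda q:q[0][4])[1]))
for n,u in {"tin":(235,150,.03),"spool":(437,160,.06),"tape":(285,264,.048),"lever":(404,158,.2)}.items(): print(n,onz("top",*u).round(3))
tiles=[cv2.resize(T[y0:y1,x0:x1],(390,390*(y1-y0)//(x1-x0))) for x0,y0,x1,y1 in (R["red"],R["yellow"])]
tiles=[cv2.resize(I[y0-5:y0+45,x0-5:x0+50],(380,280),interpolation=cv2.INTER_CUBIC) for I,(x0,y0,_,_) in ((T,R["red"]),(T,R["yellow"]),(T,R["blue"]),(S,(275,135,0,0)))]
cv2.imwrite("pics/crop1.png",np.vstack([np.hstack(tiles[:2]),np.hstack(tiles[2:])])[:,:,::-1])
E
```

```text
red [([447, 192, 11, 11, 102], [451.89, 197.14])]
  on z [ 0.5228 -0.3026  0.069 ]
yellow [([201, 183, 11, 10, 90], [205.79, 187.24])]
  on z [0.5484 0.254  0.084 ]
  scene [([289, 136, 9, 8, 46], [292.72, 139.11])]
  scene on z [0.5483 0.2538 0.084 ] tri (array([0.54843194, 0.25406549, 0.08370082]), np.float64(1.9696315169523752e-05))
blue [([245, 192, 11, 11, 95], [250.0, 197.11])]
  on z [0.5223 0.1506 0.099 ]
  scene [([296, 157, 8, 7, 40], [299.6, 159.82])]
  scene on z [0.5214 0.1498 0.099 ] tri (array([0.52220834, 0.1508682 , 0.09779574]), np.float64(0.0005512633489211285))
tin [0.649 0.201 0.03 ]
spool [ 0.612 -0.275  0.06 ]
tape [0.375 0.077 0.048]
lever [ 0.582 -0.175  0.2  ]
```

View pics/crop1.png

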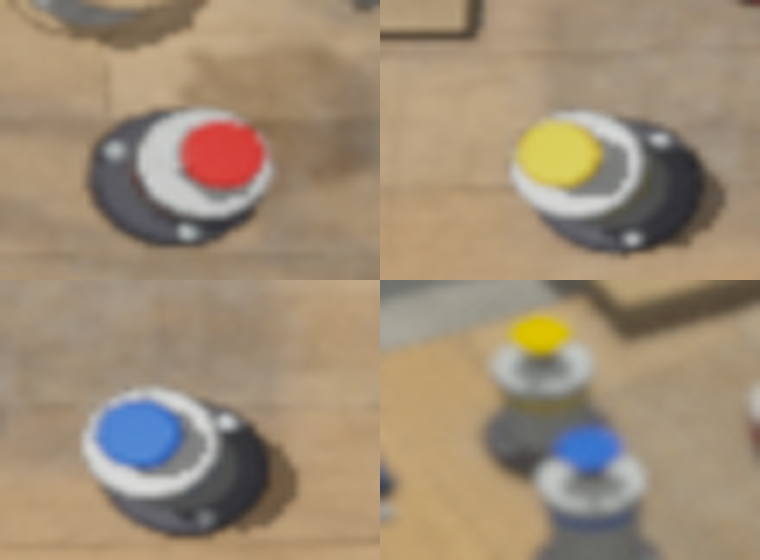

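The two views agree to about 1 mm (triangulated heights 0.084 and 0.098). The targets are red (0.523, -0.303), yellow (0.548, 0.254) and blue (0.522, 0.151). Next I rise with the fingers shut and swing clockwise to red.

```bash
python3 -m crank '[{"gripper":0,"travel":[0,0,-40],"twist":[0,0,0]},{"gripper":0,"travel":[0,0,-40],"twist":[0,0,0]},{"gripper":0,"travel":[0,0,-40],"twist":[0,0,0]},{"gripper":0,"travel":[-27.5,-0.7,0],"twist":[0,0,0.05]},{"gripper":0,"travel":[-54.9,-2.7,0],"twist":[0,0,0.1]},{"gripper":0,"travel":[-54.9,-2.7,0],"twist":[0,0,0.1]},{"gripper":0,"travel":[-54.9,-2.7,0],"twist":[0,0,0.1]},{"gripper":0,"travel":[-54.9,-2.7,0],"twist":[0,0,0.1]},{"gripper":0,"travel":[-27.5,-0.7,0],"twist":[0,0,0.05]},{"gripper":0,"travel":[0,0,0],"twist":[0,0,0]}]'
```

```text
time: 1.35
ee_pos: [0.375, 0.4025, 0.3237]
tcp_rot: [-180.0, 0.0, 137.0]
wrist_force: [-0.2, -0.1, 0.4]
opening: -0.0001
grasp_force: 0.0
```

```bash
python3 -m crank '[{"gripper":0,"travel":[-27.5,-0.7,0],"twist":[0,0,0.05]},{"gripper":0,"travel":[-54.9,-2.7,0],"twist":[0,0,0.1]},{"gripper":0,"travel":[-54.9,-2.7,0],"twist":[0,0,0.1]},{"gripper":0,"travel":[-54.9,-2.7,0],"twist":[0,0,0.1]},{"gripper":0,"travel":[-54.9,-2.7,0],"twist":[0,0,0.1]},{"gripper":0,"travel":[-54.9,-2.7,0],"twist":[0,0,0.1]},{"gripper":0,"travel":[-54.9,-2.7,0],"twist":[0,0,0.1]},{"gripper":0,"travel":[-54.9,-2.7,0],"twist":[0,0,0.1]},{"gripper":0,"travel":[-54.9,-2.7,0],"twist":[0,0,0.1]},{"gripper":0,"travel":[-54.9,-2.7,0],"twist":[0,0,0.1]},{"gripper":0,"travel":[-54.9,-2.7,0],"twist":[0,0,0.1]},{"gripper":0,"travel":[-54.9,-2.7,0],"twist":[0,0,0.1]}]' && python3 -m crank '[{"gripper":0,"travel":[-54.9,-2.7,0],"twist":[0,0,0.1]},{"gripper":0,"travel":[-52.2,-2.5,0],"twist":[0,0,0.095]},{"gripper":0,"travel":[0,25,0],"twist":[0,0,0]},{"gripper":0,"travel":[0,25,0],"twist":[0,0,0]},{"gripper":0,"travel":[0,0,0],"twist":[0,0,0]}]'
cat >> h.py <<'E'
def delta(p):
    from scipy.spatial.transform import Rotation as Ro
    o=bot.get_obs();R=Ro.from_euler("xyz",o["tcp_rot"],degrees=True).as_matrix()
    print(o["time"],o["ee_pos"].round(4),"tool mm:",(R.T@(np.array(p)-o["ee_pos"])*1000).round(1),o["wrist_force"].round(2),o["tcp_rot"].round(2))
E
python3 -c "
from h import *
delta([.5228,-.3026,.062])"
```

```text
time: 2.85
ee_pos: [0.5215, -0.1764, 0.3237]
tcp_rot: [-180.0, -0.0, 71.2]
wrist_force: [0.7, -0.3, 0.5]
opening: 0.0003
grasp_force: 0.0
time: 3.48
ee_pos: [0.5222, -0.298, 0.3224]
tcp_rot: [-179.9, -0.0, 60.2]
wrist_force: [-0.0, 0.2, -0.9]
opening: 0.0001
grasp_force: 0.0
3.475 [ 0.5222 -0.298   0.3224] tool mm: [ -3.7   3.4 260.4] [-0.01  0.24 -0.94] [-1.7986e+02 -1.0000e-02  6.0230e+01]
```

```bash
python3 -m crank '[{"gripper":0,"travel":[-3.7,3.4,20],"twist":[0,0,0]},{"gripper":0,"travel":[0,0,50],"twist":[0,0,0]},{"gripper":0,"travel":[0,0,50],"twist":[0,0,0]},{"gripper":0,"travel":[0,0,50],"twist":[0,0,0]},{"gripper":0,"travel":[0,0,40],"twist":[0,0,0]},{"gripper":0,"travel":[0,0,20],"twist":[0,0,0]},{"gripper":0,"travel":[0,0,10],"twist":[0,0,0]},{"gripper":0,"travel":[0,0,0],"twist":[0,0,0]},{"gripper":0,"travel":[0,0,0],"twist":[0,0,0]}]'
python3 -c "
from h import *
delta([.5228,-.3026,.062])
im=bot.camera('top')
cv2.imwrite('pics/red1.png',cv2.resize(im[130:240,380:500],(720,660-60))[:,:,::-1])"
```

```text
time: 4.6
ee_pos: [0.5226, -0.3033, 0.0855]
tcp_rot: [179.9, 0.0, 60.2]
wrist_force: [0.1, -0.6, 0.3]
opening: -0.0003
grasp_force: 0.0
4.6 [ 0.5226 -0.3033  0.0855] tool mm: [ 0.7 -0.2 23.5] [ 0.08 -0.61  0.27] [179.9    0.    60.17]
```

View pics/red1.png

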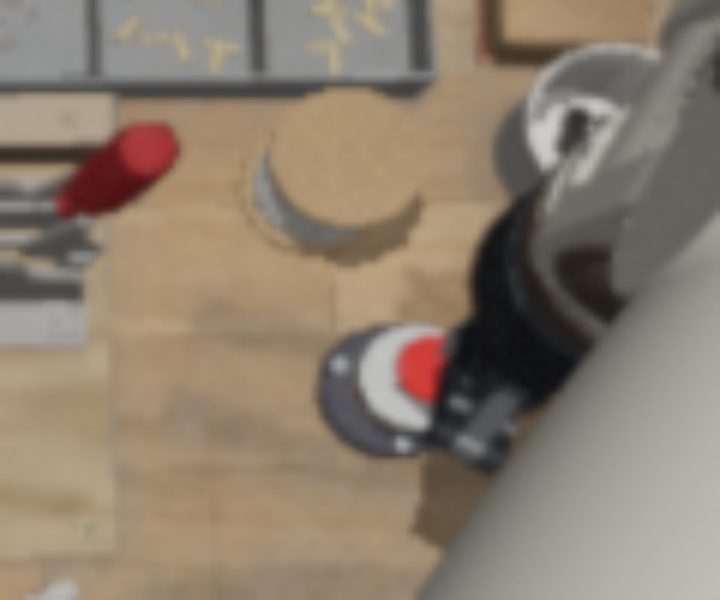

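The picture shows the fingers over the red cap (about (425,370) in the crop), clear of everything else. Next is a slow descent that watches the force.

```bash
python3 -m crank '[{"gripper":0,"travel":[0.7,0,6],"twist":[0,0,0]},{"gripper":0,"travel":[0,0,5],"twist":[0,0,0]},{"gripper":0,"travel":[0,0,2],"twist":[0,0,0]},{"gripper":0,"travel":[0,0,0],"twist":[0,0,0]},{"gripper":0,"travel":[0,0,0],"twist":[0,0,0]}]'
for i in 1 2 3; do python3 -m crank '[{"gripper":0,"travel":[0,0,1],"twist":[0,0,0]},{"gripper":0,"travel":[0,0,0],"twist":[0,0,0]}]' | egrep 'time|ee_pos|wrist'; done
```

```text
time: 5.28
ee_pos: [0.5224, -0.3027, 0.0713]
tcp_rot: [180.0, -0.0, 60.1]
wrist_force: [-0.0, 0.3, 1.4]
opening: 0.0002
grasp_force: 0.0
time: 5.52
ee_pos: [0.5224, -0.3026, 0.0702]
wrist_force: [-0.3, -1.0, 0.8]
time: 5.78
ee_pos: [0.5223, -0.3026, 0.0691]
wrist_force: [0.6, -1.3, 0.2]
time: 6.02
ee_pos: [0.5223, -0.3026, 0.0681]
wrist_force: [-0.3, -0.3, -1.0]
```

```bash
python3 -m crank '[{"gripper":0,"travel":[0,0,0.7],"twist":[0,0,0]},{"gripper":0,"travel":[0,0,0],"twist":[0,0,0]}]' | egrep 'ee_pos|wrist'
python3 -m crank '[{"gripper":0,"travel":[0,0,0.7],"twist":[0,0,0]},{"gripper":0,"travel":[0,0,0],"twist":[0,0,0]}]' | egrep 'ee_pos|wrist'
python3 -m crank '[{"gripper":0,"travel":[0,0,0.7],"twist":[0,0,0]},{"gripper":0,"travel":[0,0,0],"twist":[0,0,0]}]' | egrep 'ee_pos|wrist'
```

```text
ee_pos: [0.5223, -0.3026, 0.0674]
wrist_force: [-0.2, 0.2, 0.2]
ee_pos: [0.5223, -0.3026, 0.0667]
wrist_force: [-0.0, 0.7, 0.3]
ee_pos: [0.5224, -0.3026, 0.0661]
wrist_force: [-0.8, -0.4, -0.1]
```

```bash
python3 -c "
from h import *
im=bot.camera('top')
print(blobs(im,'red',(425,175,480,225)))
print(proj('top',np.array([.5228,-.3026,.066])), proj('top',np.array([.5228,-.3026,.085])))
cv2.imwrite('pics/red2.png',cv2.resize(im[170:225,430:490],(720,600),interpolation=cv2.INTER_CUBIC)[:,:,::-1])"
```

```text
[([447, 192, 5, 11, 38], [448.76, 196.76])]
[451.5494139  197.35746052] [453.8666391  195.96710816]
```

View pics/red2.png

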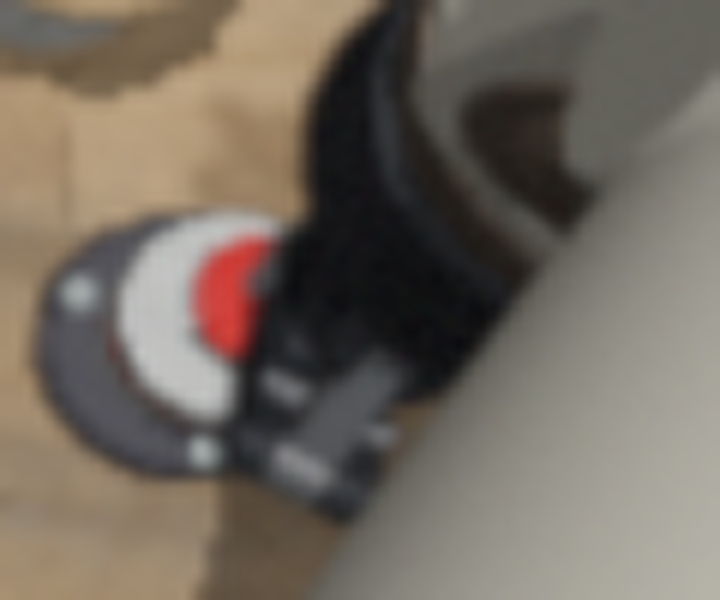

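The cap's left edge is still at column 447, and the force reads zero, so there is no contact yet. I continue in small steps.

```bash
python3 -m crank '[{"gripper":0,"travel":[0,0,0.7],"twist":[0,0,0]},{"gripper":0,"travel":[0,0,0],"twist":[0,0,0]}]' | egrep 'ee_pos|wrist'
python3 -m crank '[{"gripper":0,"travel":[0,0,0.7],"twist":[0,0,0]},{"gripper":0,"travel":[0,0,0],"twist":[0,0,0]}]' | egrep 'ee_pos|wrist|time'
```

```text
ee_pos: [0.5224, -0.3026, 0.0653]
wrist_force: [0.3, -0.2, -0.3]
time: 7.32
ee_pos: [0.5224, -0.3026, 0.0646]
wrist_force: [-0.2, -0.8, 0.7]
```

```bash
cat >> h.py <<'E'
def edge(im,rows,c0,c1):
    r=im[:,:,0].astype(float)-im[:,:,1];out=[]
    for y in rows:
        p=r[y,c0:c1];t=80;i=np.argmax(p>t);out.append(c0+i-1+(t-p[i-1])/(p[i]-p[i-1]))
    return np.round(out,2)
E
python3 -c "
from h import *
T=cv2.imread('pics/top0.png')[:,:,::-1]
im=np.mean([bot.camera('top') for _ in range(3)],0)
rows=range(193,202)
a=edge(T,rows,440,456);b=edge(im,rows,440,456);print(a,b,(b-a).mean())
q=np.array([.5228,-.3026,.069]);print(proj('top',q-[0,0,.005])-proj('top',q))
o=bot.get_obs();print(o['wrist_force'],o['joint_efforts'],o['ee_pos'])"
```

```text
[447.4  446.65 446.23 445.99 445.94 445.97 446.37 446.57 447.22] [447.44 446.69 446.26 446.01 445.96 445.99 446.39 446.59 447.28] 0.029999999999985347
[-0.5990558   0.35943794]
[-0.00666119  0.12204736  0.22241589] [ 1.15420029e-03 -5.98571670e+01  4.68285227e+01  1.51438355e-03
  7.79794686e-05 -2.10721373e-05] [ 0.52239619 -0.30260125  0.06467524]
```

The cap has moved 0.03 px, against about -0.6 px expected for 5 mm of travel. The fingers really are still above it, so the reported z has an offset from the true tips. I keep stepping down until contact.

```bash
python3 -m crank '[{"gripper":0,"travel":[0,0,0.6],"twist":[0,0,0]},{"gripper":0,"travel":[0,0,0],"twist":[0,0,0]}]' | egrep 'ee_pos|wrist'
python3 -m crank '[{"gripper":0,"travel":[0,0,0.6],"twist":[0,0,0]},{"gripper":0,"travel":[0,0,0],"twist":[0,0,0]}]' | egrep 'ee_pos|wrist'
python3 -m crank '[{"gripper":0,"travel":[0,0,0.6],"twist":[0,0,0]},{"gripper":0,"travel":[0,0,0],"twist":[0,0,0]}]' | egrep 'ee_pos|wrist|time'
```

```text
ee_pos: [0.5224, -0.3026, 0.064]
wrist_force: [-0.2, 0.1, 0.3]
ee_pos: [0.5224, -0.3026, 0.0634]
wrist_force: [-1.5, 0.2, 0.1]
time: 8.22
ee_pos: [0.5223, -0.3026, 0.0628]
wrist_force: [-0.6, 0.5, -0.3]
```

```bash
python3 -m crank '[{"gripper":0,"travel":[0,0,0.6],"twist":[0,0,0]},{"gripper":0,"travel":[0,0,0],"twist":[0,0,0]}]' | egrep 'ee_pos|wrist'
python3 -m crank '[{"gripper":0,"travel":[0,0,0.6],"twist":[0,0,0]},{"gripper":0,"travel":[0,0,0],"twist":[0,0,0]}]' | egrep 'ee_pos|wrist|time'
python3 -c "
from h import *
T=cv2.imread('pics/top0.png')[:,:,::-1]
im=bot.camera('top')
rows=range(193,202)
print((edge(im,rows,440,456)-edge(T,rows,440,456)).mean())
cv2.imwrite('pics/red3.png',cv2.resize(im[180:215,435:475],(685,600),interpolation=cv2.INTER_CUBIC)[:,:,::-1])"
```

```text
ee_pos: [0.5223, -0.3026, 0.0622]
wrist_force: [-0.4, -0.4, 0.1]
time: 8.72
ee_pos: [0.5224, -0.3026, 0.0616]
wrist_force: [0.3, -0.6, 0.9]
0.03222222222220555
```

View pics/red3.png

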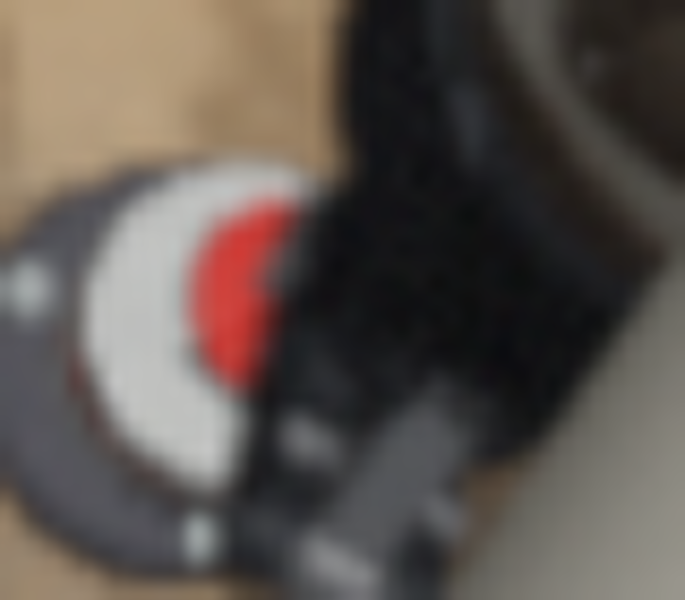

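Still no contact: the cap edge is unchanged and the grey tip sits at about (451.6,195.7), over the cap. I continue in recorded small steps; six of them total 3.6 mm, which is less than half the stroke.

```bash
python3 -m crank '[{"gripper":0,"travel":[0,0,0.6],"twist":[0,0,0]},{"gripper":0,"travel":[0,0,0],"twist":[0,0,0]}]' | egrep 'ee_pos|wrist'
python3 -m crank '[{"gripper":0,"travel":[0,0,0.6],"twist":[0,0,0]},{"gripper":0,"travel":[0,0,0],"twist":[0,0,0]}]' | egrep 'ee_pos|wrist'
python3 -m crank '[{"gripper":0,"travel":[0,0,0.6],"twist":[0,0,0]},{"gripper":0,"travel":[0,0,0],"twist":[0,0,0]}]' | egrep 'ee_pos|wrist'
python3 -m crank '[{"gripper":0,"travel":[0,0,0.6],"twist":[0,0,0]},{"gripper":0,"travel":[0,0,0],"twist":[0,0,0]}]' | egrep 'ee_pos|wrist'
python3 -m crank '[{"gripper":0,"travel":[0,0,0.6],"twist":[0,0,0]},{"gripper":0,"travel":[0,0,0],"twist":[0,0,0]}]' | egrep 'ee_pos|wrist'
python3 -c "
from h import *
T=cv2.imread('pics/top0.png')[:,:,::-1]
im=bot.camera('top')
rows=range(193,202)
print((edge(im,rows,440,456)-edge(T,rows,440,456)).mean(),bot.get_obs()['wrist_force'])"
```

```text
ee_pos: [0.5224, -0.3026, 0.061]
wrist_force: [0.3, -0.4, -0.9]
ee_pos: [0.5224, -0.3026, 0.0604]
wrist_force: [1.1, -0.2, -0.0]
ee_pos: [0.5224, -0.3026, 0.0598]
wrist_force: [0.5, 0.2, 0.1]
ee_pos: [0.5224, -0.3026, 0.0592]
wrist_force: [0.0, -0.2, -0.1]
ee_pos: [0.5224, -0.3026, 0.0586]
wrist_force: [0.1, -0.1, -0.9]
0.035555555555548485 [ 0.54141521 -0.24482806  0.75127728]
```

```bash
python3 -m crank '[{"gripper":0,"travel":[0,0,0.7],"twist":[0,0,0]},{"gripper":0,"travel":[0,0,0],"twist":[0,0,0]}]' | egrep 'ee_pos|wrist'
python3 -m crank '[{"gripper":0,"travel":[0,0,0.7],"twist":[0,0,0]},{"gripper":0,"travel":[0,0,0],"twist":[0,0,0]}]' | egrep 'ee_pos|wrist'
python3 -m crank '[{"gripper":0,"travel":[0,0,0.7],"twist":[0,0,0]},{"gripper":0,"travel":[0,0,0],"twist":[0,0,0]}]' | egrep 'ee_pos|wrist'
python3 -m crank '[{"gripper":0,"travel":[0,0,0.7],"twist":[0,0,0]},{"gripper":0,"travel":[0,0,0],"twist":[0,0,0]}]' | egrep 'ee_pos|wrist'
python3 -m crank '[{"gripper":0,"travel":[0,0,0.7],"twist":[0,0,0]},{"gripper":0,"travel":[0,0,0],"twist":[0,0,0]}]' | egrep 'ee_pos|wrist|time'
python3 -c "
from h import *
T=cv2.imread('pics/top0.png')[:,:,::-1]
im=bot.camera('top')
rows=range(193,202)
print((edge(im,rows,440,456)-edge(T,rows,440,456)).mean(),bot.get_obs()['wrist_force'])
s=bot.camera('scene');cv2.imwrite('pics/s1.png',s[:,:,::-1]);print(proj('scene',np.array([.5224,-.3026,.07])),proj('scene',np.array([.5224,-.3026,.2])))"
```

```text
ee_pos: [0.5224, -0.3026, 0.058]
wrist_force: [-0.4, -0.2, 0.0]
ee_pos: [0.5223, -0.3026, 0.0572]
wrist_force: [-0.7, 0.8, -0.6]
ee_pos: [0.5223, -0.3026, 0.0565]
wrist_force: [-0.3, -0.5, -0.6]
ee_pos: [0.5224, -0.3026, 0.0558]
wrist_force: [-0.7, 0.9, -0.5]
time: 11.32
ee_pos: [0.5224, -0.3026, 0.0551]
wrist_force: [-0.0, -0.2, 0.8]
0.0811111111111005 [-0.31362927 -0.15665223  1.31588128]
[383.53589397 286.4246789 ] [388.9010645 255.1071505]
```

```bash
python3 -c "
from h import *
T=cv2.imread('pics/top0.png')[:,:,::-1]
im=bot.camera('top');s=cv2.imread('pics/s1.png')[:,:,::-1]
rows=range(193,202)
print(edge(im,rows,440,456)-edge(T,rows,440,456))
d=np.abs(im.astype(int)-T).sum(2);print(d[185:212,432:458:1].astype(int)[::2,::2])
a=cv2.resize(im[175:220,432:482],(500,450),interpolation=cv2.INTER_CUBIC);b=cv2.resize(s[200:320,320:400],(300,450),interpolation=cv2.INTER_CUBIC)
cv2.imwrite('pics/red4.png',np.hstack([a,b])[:,:,::-1])"
```

```text
[0.04 0.05 0.02 0.01 0.02 0.02 0.03 0.03 0.46]
[[ 26  24  25  25  24  25  23  25  21  22  36 295 332]
 [ 26  26  26  26  23  26  26  23  24  24  29 283 328]
 [ 24  23  23  22  24  21  24  26  23  28  45 261 334]
 [ 25  27  23  21  16  20  25  25  27  31 121 344 299]
 [ 23  21  25  19  15  25  26  27  23  63 228 289 256]
 [ 21  20  24  20  25  25  26  21  16 125 238 278 275]
 [ 24  16  26  21  24  26  26  23  25 151 272 273 284]
 [ 23  17  21  17  29  24  27  23  32 216 255 260 268]
 [ 21  18  18  19  24  27  24  26  81 247 224 247 282]
 [ 21  17  17  18  16  27  27  28 125 251 201 253 418]
 [ 24  15  14  18  22  25  27  30 296 251 154 392 281]
 [ 27  22  16  18  19  19  20  39 382 448 303 190  26]
 [ 25  21  13  16  18  16  16  50 124  98  84  27  85]
 [ 23  26  22   9  17  20  18 170 211   9  23 123 171]]
```

View pics/red4.png

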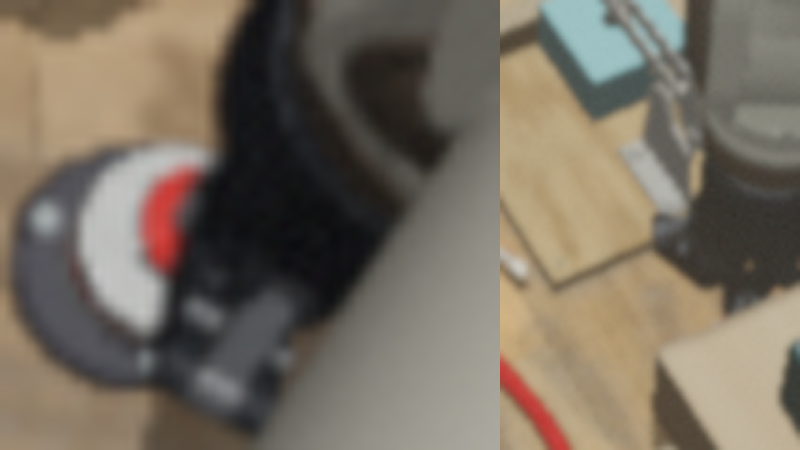

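The cap is unmoved: rows 193–200 agree within 0.05 px, and only the lowest row is occluded by a finger. In the scene view the finger is just above the box edge at about (385,281), so the tip is still a little above the cap. I keep going down.

```bash
cat > e.py <<'E'
from h import *
T=cv2.imread('pics/top0.png')[:,:,::-1]
im=bot.camera('top');rows=range(193,200)
d=(edge(im,rows,440,456)-edge(T,rows,440,456));print(d,d.mean(),"depth mm",-(d.mean()-.03)/.12)
E
python3 -m crank '[{"gripper":0,"travel":[0,0,0.8],"twist":[0,0,0]},{"gripper":0,"travel":[0,0,0],"twist":[0,0,0]}]' | egrep 'ee_pos|wrist'
python3 -m crank '[{"gripper":0,"travel":[0,0,0.8],"twist":[0,0,0]},{"gripper":0,"travel":[0,0,0],"twist":[0,0,0]}]' | egrep 'ee_pos|wrist'
python3 -m crank '[{"gripper":0,"travel":[0,0,0.8],"twist":[0,0,0]},{"gripper":0,"travel":[0,0,0],"twist":[0,0,0]}]' | egrep 'ee_pos|wrist'
python3 -m crank '[{"gripper":0,"travel":[0,0,0.8],"twist":[0,0,0]},{"gripper":0,"travel":[0,0,0],"twist":[0,0,0]}]' | egrep 'ee_pos|wrist'
python3 e.py
```

```text
ee_pos: [0.5223, -0.3026, 0.0543]
wrist_force: [-0.1, -0.4, -0.6]
ee_pos: [0.5223, -0.3026, 0.0535]
wrist_force: [0.5, -0.0, 0.8]
ee_pos: [0.5223, -0.3026, 0.0527]
wrist_force: [-0.2, -0.4, 0.6]
ee_pos: [0.5223, -0.3026, 0.0519]
wrist_force: [0.1, -0.3, 0.2]
[0.03 0.04 0.04 0.01 0.03 0.03 0.04] 0.03142857142857532 depth mm -0.011904761904794371
```

The reported z is now 17 mm below where contact should have been, which doesn't fit. The fingers may be open and straddling the cap, or the tips may be short. I raise straight up and look at the gripper itself.

```bash
python3 -m crank '[{"gripper":0,"travel":[0,0,-20],"twist":[0,0,0]},{"gripper":0,"travel":[0,0,-50],"twist":[0,0,0]},{"gripper":0,"travel":[0,0,-50],"twist":[0,0,0]},{"gripper":0,"travel":[0,0,-50],"twist":[0,0,0]},{"gripper":0,"travel":[0,0,0],"twist":[0,0,0]},{"gripper":0,"travel":[0,0,0],"twist":[0,0,0]}]'
python3 -c "
from h import *
p=bot.get_obs()['ee_pos'];print(proj('scene',p),proj('top',p))
s=bot.camera('scene');t=bot.camera('top')
a=cv2.resize(s[190:290,340:440],(400,400),interpolation=cv2.INTER_CUBIC);b=cv2.resize(t[130:230,420:520],(400,400),interpolation=cv2.INTER_CUBIC)
cv2.imwrite('pics/grip.png',np.hstack([a,b])[:,:,::-1])"
```

```text
time: 13.28
ee_pos: [0.5224, -0.3026, 0.2214]
tcp_rot: [-180.0, -0.0, 60.1]
wrist_force: [0.4, 0.6, -0.9]
opening: -0.0004
grasp_force: 0.0
[389.89383719 249.40582759] [473.51755169 184.38929735]
```

View pics/grip.png

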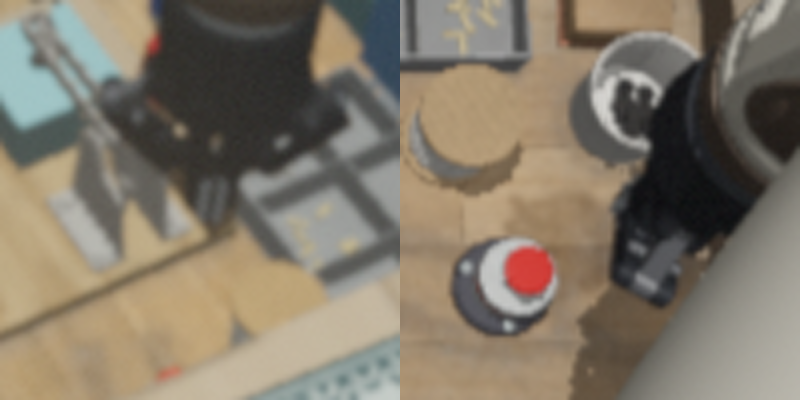

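The gripper is shut. In the scene view its tip ends near (391,246–249), and the reported TCP projects to (389.9,249.4). I measure the silhouette against the starting pictures to get the tip's real position.

```bash
python3 -c "
from h import *
s=cv2.imread('pics/scene0.png')[:,:,::-1].astype(int);t=cv2.imread('pics/top0.png')[:,:,::-1].astype(int)
S=np.abs(bot.camera('scene').astype(int)-s).sum(2);T=np.abs(bot.camera('top').astype(int)-t).sum(2)
print('scene cols 382..402 rows 236..256');print(S[236:257,382:403])
print('top rows 174..206, cols 466..490');print(T[174:206,466:490])
"
```

```text
scene cols 382..402 rows 236..256
[[  2   8   4  10  35  53  73 110 156 207 265 284 263 259 286 313 289 190
   75  24   7]
 [  5  12   9   6  40  52  43  40  74 156 246 284 249 232 243 267 228 134
   45  14   2]
 [  3   4   1   6  28  44  43  26  28  83 196 244 212 188 184 190 154  75
   22   6   3]
 [  4   3   2   4  17  42  29  28  34  31 121 169 133 107 105 103  78  28
   11   7   5]
 [  2   1   2   3  23  50  27  30  53  29  45  67  43  39  44  59  32  22
    7   6  10]
 [  2   1   3   7  38  63  31  39  54  33  23  27  31  30  23  33  25  21
    9   9   4]
 [  3   2   8  13  45  61  24  42  63  26  21  34  47  26  19  24  15  13
    7   4   9]
 [  2   1   7  13  30  28  17  44  50  27  19  31  55  31  15  11  16   7
   12   5   6]
 [  3   2   2   4   9   9  12  24  40  20  19  29  37  22   6   6   3   3
    4   2   8]
 [  2   3   5   2   2   4   6   9  19  11  11  18  21   6  10   7  12   3
    5   4  12]
 [  2   3   2   2   3   4   4   5   4   4   8   6   6   4   3   3   4   2
    4   2   7]
 [  4   3   7   0   2   5   1   1   3   2  10   2   1   2   4   5   8   2
    0   4   2
[... 3369 characters left out ...]
 5   9   8  11  24 141 235 246 239 225 204 147  48  48  54  77 110
  126 156 218 257 238 170]
 [  8  10  15  13  10  20  99 192 251 261 255 220 129  57  53  62  53  59
  127 190 239 270 274 191]
 [ 11  12  10  12  12  27 109 174 224 263 263 209 135  90  67  53  60  50
  103 205 241 259 274 195]
 [ 12  11  12  11  25  79 148 176 186 208 233 211 173 149 118  81  64  62
  127 187 218 245 247 194]
 [ 11  12  12  25  78 144 172 180 176 179 190 194 200 199 174 149 137 171
  214 222 218 226 239 189]
 [ 13  11  17  73 143 169 178 182 175 180 173 179 194 208 218 223 237 260
  274 265 255 244 214 190]
 [ 11  16  29 114 167 173 177 176 175 177 179 175 184 193 205 229 263 288
  296 297 291 256 203 183]]
```

In the scene view the tip silhouette ends at row ~245.5, against 249.4 predicted. That makes the real tips about 16–19 mm shorter than the reported TCP, consistent with no contact at a reading of 0.052. I return and keep feeling downwards from there.

```bash
python3 -m crank '[{"gripper":0,"travel":[0,0,20],"twist":[0,0,0]},{"gripper":0,"travel":[0,0,50],"twist":[0,0,0]},{"gripper":0,"travel":[0,0,50],"twist":[0,0,0]},{"gripper":0,"travel":[0,0,35],"twist":[0,0,0]},{"gripper":0,"travel":[0,0,12],"twist":[0,0,0]},{"gripper":0,"travel":[0,0,2],"twist":[0,0,0]},{"gripper":0,"travel":[0,0,0],"twist":[0,0,0]}]' | egrep 'ee_pos|wrist'
python3 -m crank '[{"gripper":0,"travel":[0,0,0.7],"twist":[0,0,0]},{"gripper":0,"travel":[0,0,0],"twist":[0,0,0]}]' | egrep 'ee_pos|wrist'
python3 -m crank '[{"gripper":0,"travel":[0,0,0.7],"twist":[0,0,0]},{"gripper":0,"travel":[0,0,0],"twist":[0,0,0]}]' | egrep 'ee_pos|wrist'
python3 -m crank '[{"gripper":0,"travel":[0,0,0.7],"twist":[0,0,0]},{"gripper":0,"travel":[0,0,0],"twist":[0,0,0]}]' | egrep 'ee_pos|wrist'
python3 -m crank '[{"gripper":0,"travel":[0,0,0.7],"twist":[0,0,0]},{"gripper":0,"travel":[0,0,0],"twist":[0,0,0]}]' | egrep 'ee_pos|wrist'
python3 -m crank '[{"gripper":0,"travel":[0,0,0.7],"twist":[0,0,0]},{"gripper":0,"travel":[0,0,0],"twist":[0,0,0]}]' | egrep 'ee_pos|wrist'
python3 e.py
```

```text
ee_pos: [0.5231, -0.303, 0.0545]
wrist_force: [0.1, 0.2, 0.7]
ee_pos: [0.5227, -0.3028, 0.0531]
wrist_force: [0.7, -0.6, 0.8]
ee_pos: [0.5224, -0.3026, 0.0516]
wrist_force: [0.2, -0.1, -0.4]
ee_pos: [0.5223, -0.3026, 0.0508]
wrist_force: [-0.2, -0.4, 0.4]
ee_pos: [0.5223, -0.3026, 0.0501]
wrist_force: [0.4, -0.1, 0.1]
ee_pos: [0.5223, -0.3026, 0.0494]
wrist_force: [-0.7, -0.3, -0.2]
[0.05 0.05 0.03 0.01 0.03 0.03 0.05] 0.03571428571428571 depth mm -0.047619047619047616
```

```bash
python3 -m crank '[{"gripper":0,"travel":[0,0,0.7],"twist":[0,0,0]},{"gripper":0,"travel":[0,0,0],"twist":[0,0,0]}]' | egrep 'ee_pos|wrist'
python3 -m crank '[{"gripper":0,"travel":[0,0,0.7],"twist":[0,0,0]},{"gripper":0,"travel":[0,0,0],"twist":[0,0,0]}]' | egrep 'ee_pos|wrist'
python3 -m crank '[{"gripper":0,"travel":[0,0,0.7],"twist":[0,0,0]},{"gripper":0,"travel":[0,0,0],"twist":[0,0,0]}]' | egrep 'ee_pos|wrist'
python3 -m crank '[{"gripper":0,"travel":[0,0,0.7],"twist":[0,0,0]},{"gripper":0,"travel":[0,0,0],"twist":[0,0,0]}]' | egrep 'ee_pos|wrist'
python3 -m crank '[{"gripper":0,"travel":[0,0,0.7],"twist":[0,0,0]},{"gripper":0,"travel":[0,0,0],"twist":[0,0,0]}]' | egrep 'ee_pos|wrist|time'
python3 e.py
```

```text
ee_pos: [0.5223, -0.3026, 0.0487]
wrist_force: [-0.2, 0.3, -0.2]
ee_pos: [0.5223, -0.3026, 0.048]
wrist_force: [1.0, 0.7, 0.0]
ee_pos: [0.5223, -0.3026, 0.0473]
wrist_force: [0.0, -0.3, 0.7]
ee_pos: [0.5223, -0.3026, 0.0466]
wrist_force: [-0.7, 0.9, -0.4]
time: 16.9
ee_pos: [0.5223, -0.3026, 0.0459]
wrist_force: [-0.0, -0.4, -0.1]
[0.04 0.05 0.04 0.07 0.12 0.09 0.07] 0.06857142857142305 depth mm -0.32142857142852543
```

Still no contact: there is no force and the cap edge has moved less than 0.1 px. Allowing for the pad width, the scene silhouette suggests an offset nearer 25–30 mm. I keep feeling downwards and check force and edge as I go.

```bash
python3 -m crank '[{"gripper":0,"travel":[0,0,0.8],"twist":[0,0,0]},{"gripper":0,"travel":[0,0,0],"twist":[0,0,0]}]' | egrep 'ee_pos|wrist'
python3 -m crank '[{"gripper":0,"travel":[0,0,0.8],"twist":[0,0,0]},{"gripper":0,"travel":[0,0,0],"twist":[0,0,0]}]' | egrep 'ee_pos|wrist'
python3 e.py
python3 -m crank '[{"gripper":0,"travel":[0,0,0.8],"twist":[0,0,0]},{"gripper":0,"travel":[0,0,0],"twist":[0,0,0]}]' | egrep 'ee_pos|wrist'
python3 -m crank '[{"gripper":0,"travel":[0,0,0.8],"twist":[0,0,0]},{"gripper":0,"travel":[0,0,0],"twist":[0,0,0]}]' | egrep 'ee_pos|wrist|time'
python3 e.py
```

```text
ee_pos: [0.5224, -0.3026, 0.0451]
wrist_force: [0.7, -0.1, -0.2]
ee_pos: [0.5223, -0.3026, 0.0443]
wrist_force: [-0.3, 0.0, 0.7]
[0.07 0.05 0.05 0.1  0.12 0.09 0.1 ] 0.08285714285714059 depth mm -0.4404761904761716
ee_pos: [0.5223, -0.3026, 0.0435]
wrist_force: [0.1, -0.2, -0.4]
time: 18.0
ee_pos: [0.5224, -0.3026, 0.0427]
wrist_force: [0.1, -0.3, 0.9]
[0.09 0.05 0.05 0.07 0.35 0.34 0.17] 0.16000000000000064 depth mm -1.0833333333333388
```

```bash
python3 -m crank '[{"gripper":0,"travel":[0,0,0.8],"twist":[0,0,0]},{"gripper":0,"travel":[0,0,0],"twist":[0,0,0]}]' | egrep 'ee_pos|wrist'
python3 -m crank '[{"gripper":0,"travel":[0,0,0.8],"twist":[0,0,0]},{"gripper":0,"travel":[0,0,0],"twist":[0,0,0]}]' | egrep 'ee_pos|wrist|time'
python3 -c "
from h import *
T=cv2.imread('pics/top0.png')[:,:,::-1].astype(int)
im=bot.camera('top');print(bot.get_obs()['wrist_force'])
for y in range(190,205,2): print(y,T[y,443:458,0]-T[y,443:458,1],(im[y,443:458].astype(int)@[1,-1,0]))
cv2.imwrite('pics/red5.png',cv2.resize(im[175:220,432:482],(667,600),interpolation=cv2.INTER_CUBIC)[:,:,::-1])"
```

```text
ee_pos: [0.5224, -0.3026, 0.0419]
wrist_force: [0.3, -0.3, 0.2]
time: 18.55
ee_pos: [0.5224, -0.3027, 0.0414]
wrist_force: [0.2, 0.9, 2.6]
[-0.97717884  0.39378762  2.99355607]
190 [ 2  1  0 -1  1  1  3  5  7  8 14 21 24 26 26] [ 4  1  0  0  1  1  2  4  5  4  0 -1  1  0 -2]
192 [ -1  -1  -1   0  15  42  79 114 127 128 118  90  84  53  29] [-1 -1 -1  0 15 41 61 62 51 25  3 -2  1 -3  1]
194 [ -1  -1   1  33 105 143 148 150 149 150 150 150 150 135  67] [ -1  -1   1  33 101 123  72  19   3  -1   0  -2   0  -3  -2]
196 [ -2  -1   7  81 135 146 147 150 149 149 150 151 150 149 130] [ -1  -1   8  78 101  56  13   0   0  -2   2   0  -1  -3  -2]
198 [ -1  -1  10  82 130 144 148 150 148 148 150 148 149 150 130] [-1 -1 10 76 74 29  3 -1  0  0  1  1 -1 -2  1]
200 [ -1  -1   1  31 117 139 146 148 147 148 149 149 146 137  77] [ -2  -1   1  33 101  72  16  -3  -1   0  -1  -2  -1   0  -1]
202 [ -1  -1  -2   0  12  58 109 131 139 141 140 135  98  34   4] [ 0 -1 -1 -1  3  5 -1 -2 -3 -2 -1 -2 -2  0  0]
204 [-1 -1 -2 -1 -1 -1  1  7 10 13  9  5  1 -1  0] [-1 -1 -2 -2  0 -2 -2 -1 -2 -3 -3  0 -3 -1  0]
```

View pics/red5.png

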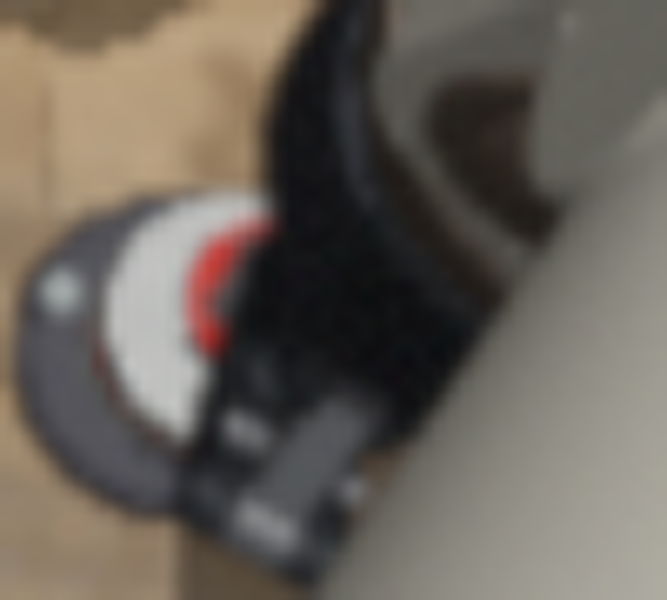

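Contact: the reading stalls at z = 0.0414 with about 2.8 N, and the grey tip sits on the cap with only its left crescent showing. The tip offset is therefore about 27.6 mm, the unknown part being the 0–2 mm pin start. The pin should go about 7 mm further, to a reading of 0.0344, which leaves it 7–9 mm down.

```bash
python3 -m crank '[{"gripper":0,"travel":[0,0,0.6],"twist":[0,0,0]},{"gripper":0,"travel":[0,0,0.6],"twist":[0,0,0]},{"gripper":0,"travel":[0,0,0.6],"twist":[0,0,0]},{"gripper":0,"travel":[0,0,0],"twist":[0,0,0]}]'| egrep 'ee_pos|wrist|time'
python3 -m crank '[{"gripper":0,"travel":[0,0,0.8],"twist":[0,0,0]},{"gripper":0,"travel":[0,0,0.8],"twist":[0,0,0]},{"gripper":0,"travel":[0,0,0.8],"twist":[0,0,0]},{"gripper":0,"travel":[0,0,0],"twist":[0,0,0]}]'| egrep 'ee_pos|wrist|time'
```

```text
time: 19.1
ee_pos: [0.5224, -0.3026, 0.0393]
wrist_force: [-1.1, -0.5, 2.8]
time: 19.6
ee_pos: [0.5224, -0.3026, 0.0368]
wrist_force: [0.1, 0.2, 2.9]
```

```bash
python3 -m crank '[{"gripper":0,"travel":[0,0,0.8],"twist":[0,0,0]},{"gripper":0,"travel":[0,0,0.8],"twist":[0,0,0]},{"gripper":0,"travel":[0,0,0.7],"twist":[0,0,0]},{"gripper":0,"travel":[0,0,0],"twist":[0,0,0]}]'| egrep 'ee_pos|wrist|time'
python3 -m crank '[{"gripper":0,"travel":[0,0,-3],"twist":[0,0,0]},{"gripper":0,"travel":[0,0,-20],"twist":[0,0,0]},{"gripper":0,"travel":[0,0,-50],"twist":[0,0,0]},{"gripper":0,"travel":[0,0,-60],"twist":[0,0,0]},{"gripper":0,"travel":[0,0,-60],"twist":[0,0,0]},{"gripper":0,"travel":[0,0,-60],"twist":[0,0,0]},{"gripper":0,"travel":[0,0,-35],"twist":[0,0,0]},{"gripper":0,"travel":[0,0,0],"twist":[0,0,0]},{"gripper":0,"travel":[0,0,0],"twist":[0,0,0]}]'| egrep 'ee_pos|wrist|time|rot'
python3 -c "
from h import *
im=bot.camera('top');cv2.imwrite('pics/top2.png',im[:,:,::-1]);T=cv2.imread('pics/top0.png')[:,:,::-1]
for I in(T,im): print(blobs(I,'red',(425,175,480,225)))
q=np.array([.5228,-.3026,.069]);print(proj('top',q-[0,0,.007])-proj('top',q))
rows=range(194,201);print(edge(im,rows,440,456)-edge(T,rows,440,456))
print(np.abs(im.astype(int)-T).sum(2)[150:240,420:446].max(), np.abs(im.astype(int)-T).sum(2)[186:212,432:444].max())"
```

```text
time: 20.1
ee_pos: [0.5224, -0.3026, 0.0346]
wrist_force: [-0.6, 0.5, 3.4]
time: 21.22
ee_pos: [0.5225, -0.3027, 0.3216]
tcp_rot: [-179.9, -0.0, 60.1]
wrist_force: [0.7, 0.3, -0.6]
[([447, 192, 11, 11, 102], [451.89, 197.14])]
[([446, 193, 11, 11, 99], [450.93, 197.91])]
[-0.8370443   0.50223281]
[-0.33 -0.58 -0.71 -0.77 -0.93 -1.09 -1.01]
130 9
```

Red is pressed, with the cap image shifted (-0.96, +0.77) px, about 7–8 mm, and the foot unmoved. Next I swing counter-clockwise to yellow.

```bash
python3 -m crank '[{"gripper":0,"travel":[35,-1,0],"twist":[0,0,-0.058]},{"gripper":0,"travel":[60.3,-3,0],"twist":[0,0,-0.1]},{"gripper":0,"travel":[60.3,-3,0],"twist":[0,0,-0.1]},{"gripper":0,"travel":[60.3,-3,0],"twist":[0,0,-0.1]},{"gripper":0,"travel":[60.3,-3,0],"twist":[0,0,-0.1]},{"gripper":0,"travel":[60.3,-3,0],"twist":[0,0,-0.1]},{"gripper":0,"travel":[60.3,-3,0],"twist":[0,0,-0.1]},{"gripper":0,"travel":[60.3,-3,0],"twist":[0,0,-0.1]},{"gripper":0,"travel":[60.3,-3,0],"twist":[0,0,-0.1]},{"gripper":0,"travel":[60.3,-3,0],"twist":[0,0,-0.1]},{"gripper":0,"travel":[0,0,0],"twist":[0,0,0]},{"gripper":0,"travel":[0,0,0],"twist":[0,0,0]}]'| egrep 'ee_pos|wrist|time|rot'
python3 -c "
from h import *
delta([.5484,.254,.070])"
```

```text
time: 22.78
ee_pos: [0.5456, 0.2535, 0.3217]
tcp_rot: [-179.9, 0.0, 115.1]
wrist_force: [-0.8, 0.3, -0.4]
22.775 [0.5456 0.2535 0.3217] tool mm: [ -0.7   3.1 251.7] [-0.84  0.26 -0.38] [-1.7990e+02  2.0000e-02  1.1505e+02]
```

```bash
python3 -m crank '[{"gripper":0,"travel":[-0.7,3.1,20],"twist":[0,0,0]},{"gripper":0,"travel":[0,0,50],"twist":[0,0,0]},{"gripper":0,"travel":[0,0,50],"twist":[0,0,0]},{"gripper":0,"travel":[0,0,50],"twist":[0,0,0]},{"gripper":0,"travel":[0,0,50],"twist":[0,0,0]},{"gripper":0,"travel":[0,0,25],"twist":[0,0,0]},{"gripper":0,"travel":[0,0,12],"twist":[0,0,0]},{"gripper":0,"travel":[0,0,3],"twist":[0,0,0]},{"gripper":0,"travel":[0,0,0],"twist":[0,0,0]},{"gripper":0,"travel":[0,0,0],"twist":[0,0,0]}]'| egrep 'ee_pos|wrist|time|rot'
python3 -m crank '[{"gripper":0,"travel":[0,0,0.7],"twist":[0,0,0]},{"gripper":0,"travel":[0,0,0],"twist":[0,0,0]}]' | egrep 'ee_pos|wrist'
python3 -m crank '[{"gripper":0,"travel":[0,0,0.7],"twist":[0,0,0]},{"gripper":0,"travel":[0,0,0],"twist":[0,0,0]}]' | egrep 'ee_pos|wrist'
python3 -m crank '[{"gripper":0,"travel":[0,0,0.7],"twist":[0,0,0]},{"gripper":0,"travel":[0,0,0],"twist":[0,0,0]}]' | egrep 'ee_pos|wrist'
python3 -c "
from h import *
delta([.5484,.254,.050])"
```

```text
time: 24.02
ee_pos: [0.5497, 0.2545, 0.0639]
tcp_rot: [179.9, 0.0, 115.0]
wrist_force: [0.6, 0.5, -0.1]
ee_pos: [0.5491, 0.2544, 0.0622]
wrist_force: [0.3, 0.3, 0.6]
ee_pos: [0.549, 0.2543, 0.0612]
wrist_force: [-0.2, 0.3, 0.0]
ee_pos: [0.549, 0.2543, 0.0605]
wrist_force: [-0.1, -0.6, -0.4]
24.775 [0.549  0.2543 0.0605] tool mm: [ 0.  -0.6 10.5] [-0.07 -0.57 -0.43] [-179.99    0.    115.04]
```

Yellow is being approached within 0.7 mm laterally. I continue feeling for contact, expected at a reading of 0.0555–0.058.

```bash
python3 -m crank '[{"gripper":0,"travel":[0,-0.6,1.5],"twist":[0,0,0]},{"gripper":0,"travel":[0,0,0],"twist":[0,0,0]},{"gripper":0,"travel":[0,0,0],"twist":[0,0,0]}]' | egrep 'ee_pos|wrist'
python3 -m crank '[{"gripper":0,"travel":[0,0,0.5],"twist":[0,0,0]},{"gripper":0,"travel":[0,0,0],"twist":[0,0,0]}]' | egrep 'ee_pos|wrist'
python3 -m crank '[{"gripper":0,"travel":[0,0,0.5],"twist":[0,0,0]},{"gripper":0,"travel":[0,0,0],"twist":[0,0,0]}]' | egrep 'ee_pos|wrist'
python3 -m crank '[{"gripper":0,"travel":[0,0,0.5],"twist":[0,0,0]},{"gripper":0,"travel":[0,0,0],"twist":[0,0,0]}]' | egrep 'ee_pos|wrist'
python3 -m crank '[{"gripper":0,"travel":[0,0,0.5],"twist":[0,0,0]},{"gripper":0,"travel":[0,0,0],"twist":[0,0,0]}]' | egrep 'ee_pos|wrist'
python3 -m crank '[{"gripper":0,"travel":[0,0,0.5],"twist":[0,0,0]},{"gripper":0,"travel":[0,0,0],"twist":[0,0,0]}]' | egrep 'ee_pos|wrist|time'
```

```text
ee_pos: [0.5485, 0.254, 0.0591]
wrist_force: [0.2, -0.4, -0.1]
ee_pos: [0.5485, 0.2541, 0.0586]
wrist_force: [-0.7, -0.3, -0.3]
ee_pos: [0.5484, 0.254, 0.058]
wrist_force: [-0.4, -0.3, 0.5]
ee_pos: [0.5485, 0.254, 0.0575]
wrist_force: [-0.6, -0.9, -0.6]
ee_pos: [0.5484, 0.254, 0.057]
wrist_force: [-0.7, 0.2, 0.8]
time: 26.4
ee_pos: [0.5485, 0.254, 0.0565]
wrist_force: [0.1, -0.3, 0.4]
```

```bash
python3 -m crank '[{"gripper":0,"travel":[0,0,0.5],"twist":[0,0,0]},{"gripper":0,"travel":[0,0,0],"twist":[0,0,0]}]' | egrep 'ee_pos|wrist'
python3 -m crank '[{"gripper":0,"travel":[0,0,0.5],"twist":[0,0,0]},{"gripper":0,"travel":[0,0,0],"twist":[0,0,0]}]' | egrep 'ee_pos|wrist'
python3 -m crank '[{"gripper":0,"travel":[0,0,0.5],"twist":[0,0,0]},{"gripper":0,"travel":[0,0,0],"twist":[0,0,0]}]' | egrep 'ee_pos|wrist'
python3 -m crank '[{"gripper":0,"travel":[0,0,0.5],"twist":[0,0,0]},{"gripper":0,"travel":[0,0,0],"twist":[0,0,0]}]' | egrep 'ee_pos|wrist|time'
```

```text
ee_pos: [0.5485, 0.2541, 0.0564]
wrist_force: [-1.8, -1.2, 2.7]
ee_pos: [0.5485, 0.2541, 0.0558]
wrist_force: [-0.8, 0.1, 4.4]
ee_pos: [0.5485, 0.254, 0.0551]
wrist_force: [-1.1, -0.3, 4.1]
time: 27.4
ee_pos: [0.5485, 0.254, 0.0545]
wrist_force: [-1.3, 0.1, 3.2]
```

Yellow contact is at a reading of 0.0564, giving the same offset as red. The target reading is 0.0494.

```bash
python3 -m crank '[{"gripper":0,"travel":[0,0,0.8],"twist":[0,0,0]},{"gripper":0,"travel":[0,0,0.8],"twist":[0,0,0]},{"gripper":0,"travel":[0,0,0.8],"twist":[0,0,0]},{"gripper":0,"travel":[0,0,0.8],"twist":[0,0,0]},{"gripper":0,"travel":[0,0,0.8],"twist":[0,0,0]},{"gripper":0,"travel":[0,0,0.7],"twist":[0,0,0]},{"gripper":0,"travel":[0,0,0],"twist":[0,0,0]},{"gripper":0,"travel":[0,0,0],"twist":[0,0,0]}]'| egrep 'ee_pos|wrist|time'
```

```text
time: 28.4
ee_pos: [0.5485, 0.2541, 0.0497]
wrist_force: [0.2, 0.6, 1.3]
```

```bash
python3 -m crank '[{"gripper":0,"travel":[0,0,0.3],"twist":[0,0,0]},{"gripper":0,"travel":[0,0,0],"twist":[0,0,0]}]'| egrep 'ee_pos|wrist|time'
python3 -m crank '[{"gripper":0,"travel":[0,0,-3],"twist":[0,0,0]},{"gripper":0,"travel":[0,0,-27],"twist":[0,0,0]},{"gripper":0,"travel":[0,0,-40],"twist":[0,0,0]},{"gripper":0,"travel":[0,0,-20],"twist":[0,0,0]},{"gripper":0,"travel":[0,0,0],"twist":[0,0,0]},{"gripper":0,"travel":[0,0,0],"twist":[0,0,0]}]'| egrep 'ee_pos|wrist|time'
python3 -c "
from h import *
delta([.5223,.1507,.0724])"
```

```text
time: 28.65
ee_pos: [0.5485, 0.2541, 0.0496]
wrist_force: [-0.1, -1.3, 2.7]
time: 29.4
ee_pos: [0.5481, 0.2539, 0.1382]
wrist_force: [0.7, 0.2, -0.1]
29.4 [0.5481 0.2539 0.1382] tool mm: [-82.6 -66.9  65.9] [ 0.68  0.2  -0.09] [-179.9    -0.    115.04]
```

```bash
python3 -m crank '[{"gripper":0,"travel":[-20.6,-16.7,0],"twist":[0,0,0]},{"gripper":0,"travel":[-25,-20,0],"twist":[0,0,0]},{"gripper":0,"travel":[-25,-20,0],"twist":[0,0,0]},{"gripper":0,"travel":[-12,-10.2,0],"twist":[0,0,0]},{"gripper":0,"travel":[0,0,0],"twist":[0,0,0]},{"gripper":0,"travel":[0,0,25],"twist":[0,0,0]},{"gripper":0,"travel":[0,0,22],"twist":[0,0,0]},{"gripper":0,"travel":[0,0,10],"twist":[0,0,0]},{"gripper":0,"travel":[0,0,3],"twist":[0,0,0]},{"gripper":0,"travel":[0,0,0],"twist":[0,0,0]},{"gripper":0,"travel":[0,0,0],"twist":[0,0,0]}]'| egrep 'ee_pos|wrist|time'
python3 -c "
from h import *
delta([.5223,.1507,.0724])"
```

```text
time: 30.78
ee_pos: [0.5233, 0.1511, 0.0804]
wrist_force: [-0.1, 0.2, 0.5]
30.775 [0.5233 0.1511 0.0804] tool mm: [ 0.  -1.1  8. ] [-0.06  0.22  0.52] [1.7993e+02 1.0000e-02 1.1504e+02]
```

```bash
python3 -m crank '[{"gripper":0,"travel":[0,-0.5,3],"twist":[0,0,0]},{"gripper":0,"travel":[0,0,1.5],"twist":[0,0,0]},{"gripper":0,"travel":[0,0,0],"twist":[0,0,0]},{"gripper":0,"travel":[0,0,0],"twist":[0,0,0]}]' | egrep 'ee_pos|wrist'
python3 -m crank '[{"gripper":0,"travel":[0,0,0.5],"twist":[0,0,0]},{"gripper":0,"travel":[0,0,0],"twist":[0,0,0]}]' | egrep 'ee_pos|wrist'
python3 -m crank '[{"gripper":0,"travel":[0,0,0.5],"twist":[0,0,0]},{"gripper":0,"travel":[0,0,0],"twist":[0,0,0]}]' | egrep 'ee_pos|wrist'
python3 -m crank '[{"gripper":0,"travel":[0,0,0.5],"twist":[0,0,0]},{"gripper":0,"travel":[0,0,0],"twist":[0,0,0]}]' | egrep 'ee_pos|wrist'
python3 -m crank '[{"gripper":0,"travel":[0,0,0.5],"twist":[0,0,0]},{"gripper":0,"travel":[0,0,0],"twist":[0,0,0]}]' | egrep 'ee_pos|wrist'
python3 -m crank '[{"gripper":0,"travel":[0,0,0.5],"twist":[0,0,0]},{"gripper":0,"travel":[0,0,0],"twist":[0,0,0]}]' | egrep 'ee_pos|wrist'
python3 -m crank '[{"gripper":0,"travel":[0,0,0.5],"twist":[0,0,0]},{"gripper":0,"travel":[0,0,0],"twist":[0,0,0]}]' | egrep 'ee_pos|wrist|time'
```

```text
ee_pos: [0.5223, 0.1507, 0.0751]
wrist_force: [0.1, -0.1, -0.6]
ee_pos: [0.5224, 0.1507, 0.0746]
wrist_force: [-0.1, -0.7, 0.1]
ee_pos: [0.5224, 0.1507, 0.074]
wrist_force: [0.4, 0.6, 0.8]
ee_pos: [0.5224, 0.1507, 0.0735]
wrist_force: [0.4, 1.0, -0.5]
ee_pos: [0.5223, 0.1507, 0.073]
wrist_force: [-0.1, -1.1, 0.2]
ee_pos: [0.5224, 0.1507, 0.0726]
wrist_force: [0.2, 0.3, -0.8]
time: 32.78
ee_pos: [0.5224, 0.1507, 0.072]
wrist_force: [0.2, 0.3, 0.8]
```

```bash
python3 -m crank '[{"gripper":0,"travel":[0,0,0.5],"twist":[0,0,0]},{"gripper":0,"travel":[0,0,0],"twist":[0,0,0]}]' | egrep 'ee_pos|wrist'
python3 -m crank '[{"gripper":0,"travel":[0,0,0.5],"twist":[0,0,0]},{"gripper":0,"travel":[0,0,0],"twist":[0,0,0]}]' | egrep 'ee_pos|wrist'
python3 -m crank '[{"gripper":0,"travel":[0,0,0.5],"twist":[0,0,0]},{"gripper":0,"travel":[0,0,0],"twist":[0,0,0]}]' | egrep 'ee_pos|wrist'
python3 -m crank '[{"gripper":0,"travel":[0,0,0.5],"twist":[0,0,0]},{"gripper":0,"travel":[0,0,0],"twist":[0,0,0]}]' | egrep 'ee_pos|wrist|time'
```

```text
ee_pos: [0.5224, 0.1507, 0.0718]
wrist_force: [-0.4, 0.2, 2.0]
ee_pos: [0.5225, 0.1507, 0.0713]
wrist_force: [-0.4, -0.2, 3.9]
ee_pos: [0.5224, 0.1507, 0.0706]
wrist_force: [-0.5, -0.2, 4.5]
time: 33.78
ee_pos: [0.5224, 0.1507, 0.07]
wrist_force: [-0.1, -0.3, 3.0]
```

Blue contact is at 0.0718. All three contacts put the tip offset at 27.4 ± 0.8 mm, so the blue target reading is 0.0646.

```bash
python3 -m crank '[{"gripper":0,"travel":[0,0,0.8],"twist":[0,0,0]},{"gripper":0,"travel":[0,0,0.8],"twist":[0,0,0]},{"gripper":0,"travel":[0,0,0.8],"twist":[0,0,0]},{"gripper":0,"travel":[0,0,0.8],"twist":[0,0,0]},{"gripper":0,"travel":[0,0,0.8],"twist":[0,0,0]},{"gripper":0,"travel":[0,0,0.8],"twist":[0,0,0]},{"gripper":0,"travel":[0,0,0.3],"twist":[0,0,0]},{"gripper":0,"travel":[0,0,0],"twist":[0,0,0]},{"gripper":0,"travel":[0,0,0],"twist":[0,0,0]}]'| egrep 'ee_pos|wrist|time'
```

```text
time: 34.9
ee_pos: [0.5224, 0.1507, 0.0649]
wrist_force: [-0.2, 0.7, 3.1]
```

```bash
python3 -m crank '[{"gripper":0,"travel":[0,0,0.3],"twist":[0,0,0]},{"gripper":0,"travel":[0,0,0],"twist":[0,0,0]}]'| egrep 'ee_pos|wrist|time'
python3 -m crank '[{"gripper":0,"travel":[0,0,-3],"twist":[0,0,0]},{"gripper":0,"travel":[0,0,-30],"twist":[0,0,0]},{"gripper":0,"travel":[0,0,-60],"twist":[0,0,0]},{"gripper":0,"travel":[0,0,-60],"twist":[0,0,0]},{"gripper":0,"travel":[0,0,-60],"twist":[0,0,0]},{"gripper":0,"travel":[0,0,-30],"twist":[0,0,0]},{"gripper":0,"travel":[0,0,0],"twist":[0,0,0]}]'| egrep 'ee_pos|wrist|time'
python3 -m crank '[{"gripper":0,"travel":[-25,-40,0],"twist":[0,0,0]},{"gripper":0,"travel":[-50,-20,0],"twist":[0,0,0]},{"gripper":0,"travel":[-50,0,0],"twist":[0,0,0]},{"gripper":0,"travel":[-50,0,0],"twist":[0,0,0]},{"gripper":0,"travel":[-50,0,0],"twist":[0,0,0]},{"gripper":0,"travel":[0,0,0],"twist":[0,0,0]},{"gripper":0,"travel":[0,0,0],"twist":[0,0,0]}]'
python3 -c "
from h import *
Z=[cv2.imread('pics/%s0.png'%n)[:,:,::-1] for n in('scene','top')];N=[bot.camera(n) for n in('scene','top')]
for c,rs,rt,q in(('yellow',(275,125,315,165),(185,165,235,215),(.5484,.254,.084)),('blue',(280,145,320,195),(235,175,280,225),(.5223,.1507,.099)),('red',(0,0,1,1),(425,175,480,225),(.5228,-.3026,.069))):
    for n,a,b,r in zip(('scene','top'),Z,N,(rs,rt)): print(c,n,blobs(a,c,r),blobs(b,c,r),'exp',proj(n,np.array(q)-[0,0,.007])-proj(n,np.array(q)))
a=cv2.resize(N[0][125:200,270:345],(400,400),interpolation=cv2.INTER_CUBIC);b=cv2.resize(N[1][120:300,180:500],(400,225));b=np.vstack([b,np.zeros((175,400,3),np.uint8)])
cv2.imwrite('pics/fin.png',np.hstack([a,b])[:,:,::-1])"
```

```text
time: 35.15
ee_pos: [0.5224, 0.1507, 0.0647]
wrist_force: [0.2, 0.3, 4.3]
time: 36.02
ee_pos: [0.523, 0.1509, 0.3098]
wrist_force: [-0.0, 0.3, -0.5]
time: 36.9
ee_pos: [0.5629, -0.0784, 0.3064]
tcp_rot: [-179.9, -0.1, 115.0]
wrist_force: [0.1, -0.0, -0.7]
opening: 0.0001
grasp_force: 0.0
yellow scene [([289, 136, 9, 8, 46], [292.72, 139.11])] [([289, 138, 9, 7, 46], [292.8, 140.85])] exp [0.10616577 1.72585418]
yellow top [([201, 183, 11, 10, 90], [205.79, 187.24])] [([202, 183, 11, 11, 92], [206.84, 187.85])] exp [0.84134261 0.56992965]
blue scene [([296, 157, 8, 7, 40], [299.6, 159.82])] [([296, 159, 8, 6, 38], [299.82, 161.45])] exp [0.08639343 1.74626443]
blue top [([245, 192, 11, 11, 95], [250.0, 197.11])] [([245, 193, 12, 11, 94], [250.49, 197.72])] exp [0.55127807 0.51299931]
red scene [] [] exp [-0.26433759  1.53964286]
red top [([447, 192, 11, 11, 102], [451.89, 197.14])] [([446, 193, 11, 11, 96], [450.84, 197.77])] exp [-0.8370443   0.50223281]
```

View pics/fin.png

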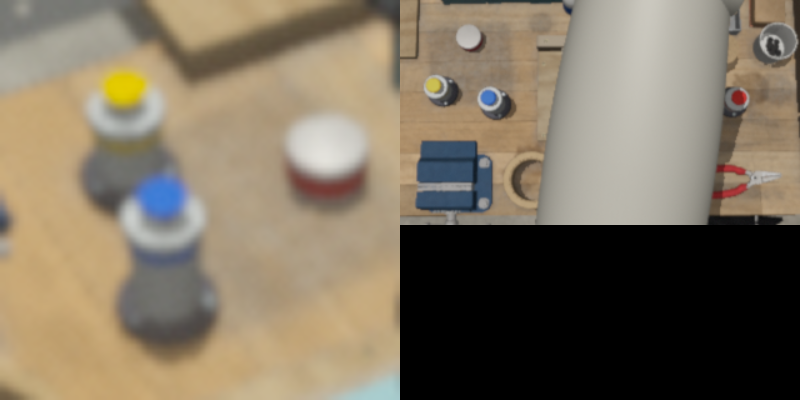

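The final picture shows all three gauges standing where they were, with the yellow (125,88) and blue (162,196) caps lowered and the tin unmoved. The cap shifts match the expected 7 mm or so of travel on each. The arm is clear above the jig, so I hand in.

```bash
python3 -c "
from workcell import bot
print(bot.get_obs()['time'],bot.job_done())"
```

```text
the job is handed in; nothing more can be done
37.0 None
```

The red, yellow and blue pins were touched down in that order to an estimated 7–9 mm each (half way is 8 mm). The gauges are still standing in place, and the job was handed in at 37 s; the rings were not seen directly, and the judge returned no verdict.

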